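Clear down the bench: glass, reagent and tweezers each to their place

TASK

Clear the bench after the session: stand the two clear glass bottles left at the front on the empty white drip tray, stand the blue-capped white bottle on the riser beside the small one already there, and lay the tweezers in the open steel tin, then close the tin with its lid so that it sits fully home. Keep all bottles upright, and leave the small white bottle on the riser and the spray bottle where they stand.

Things in the scene. Friction and masses are not known exactly. Their poses are not given: they have to be found in the camera images.
- glass_wide_mid (a point): the wide, open, clear glass bottle, 55 mm across and 109 mm tall, standing upright; round straight body up to 73 mm above its foot, then a 34 mm neck. This point is on its axis, 54 mm above its foot; z up its axis. About 0.16 kg.
- glass_slim_mid (a point): the slim, open, clear glass bottle with blue pouring rings, 45 mm across and 107 mm tall, standing upright; round straight body up to 71 mm above its foot, then a 34 mm neck. This point is on its axis, 53 mm above its foot; z up its axis. About 0.16 kg.
- white_bottle_mid (a point): the larger white plastic bottle, with a blue screw cap, 48 mm across and 83 mm tall, standing upright on the bench; round body up to 66 mm above its foot, then the 38 mm cap. This point is on its axis, 41 mm above its foot; z up its axis. About 0.09 kg.
- tweezers_mid (a point): steel tweezers lying flat on the blue-green mat, 123 mm long, 12 mm wide, 9 mm thick, 22 g; this point is at mid-length, half-way through the thickness (4.5 mm above what they lie on); y along their length, x across both arms (pinch across x), z up.
- lid_grip (a point): loose steel lid of the tin, 97 x 171 mm, 0.16 kg, lying right way up: flange (top 11 mm above the underside), under it a tapered plug 8 mm deep (72 x 146 mm at the bottom), on top a strap handle, a bar 50 mm long (x), 12 wide (pinch across y), 7 thick. Point: middle of the bar, 36 mm above the underside; x the lid's short way, y its long way. Fully home it is 62 mm above the tin's underside.
- tin: open stainless steel steriliser tin, fixed to the bench, 91 x 165 mm outside and 34 mm high, walls and floor 2.5 mm, mouth 86 x 160 mm; origin at the centre of its underside, x its short way, y its long way, z up. The lid goes on either way round.
- drain_tray: flat white drip tray with a raised edge, empty (the one behind the sink with glass on it is not meant), fixed to the bench, 205 mm (x) by 172 mm (y); floor 3 mm and edge 11 mm above the bench, the edge 3 mm thick; origin at the centre of its underside. Room for both glass bottles side by side along x.
- riser: plain white plastic riser (a low block to stand reagents on), fixed to the bench, 102 mm (x) by 172 mm (y), its flat top 22 mm above the bench; origin at the centre of its underside. The small white bottle stands about 50 mm from the middle on its +y half; the -y half is free.
- stored_bottle_mid (a point): small white plastic bottle with a white cap, 42 mm across and 71 mm tall, already standing on the riser; it stays there. This point is on its axis, 35 mm above its foot.
- spray_bottle_mid (a point): trigger spray bottle with a black head, 56 mm across and 139 mm tall, standing alone to the right, behind; it stays there. This point is on its axis, 50 mm above its foot.

How it is judged:
At the end, for the whole second after the job is handed in: Glass bottles upright on the tray floor (axes within 80 x 65 mm of its centre), blue-capped bottle upright on the riser (within 35 x 70 mm), tweezers in the tin, lid home and level (within 9 mm, 0.12 rad), all at rest; small white and spray bottle upright, moved under 30 mm (x of glass_wide_mid in the frame of drain_tray between -0.08 and 0.08 m and y of glass_wide_mid in the frame of drain_tray between -0.065 and 0.065 m and z of glass_wide_mid in the frame of drain_tray between 0.052 and 0.064 m and angle between each of glass_wide_mid, glass_slim_mid, white_bottle_mid's own z axis and vertical below 0.08 rad and linear speed of each of glass_wide, glass_slim, white_bottle, tweezers, tin_lid below 0.02 m/s and angular speed of each of glass_wide, glass_slim, white_bottle, tweezers, tin_lid below 0.2 rad/s and x of glass_slim_mid in the frame of drain_tray between -0.08 and 0.08 m and y of glass_slim_mid in the frame of drain_tray between -0.065 and 0.065 m and z of glass_slim_mid in the frame of drain_tray between 0.051 and 0.063 m and x of white_bottle_mid in the frame of riser between -0.035 and 0.035 m and y of white_bottle_mid in the frame of riser between -0.07 and 0.07 m and z of white_bottle_mid in the frame of riser between 0.057 and 0.069 m and x of tweezers_mid in the frame of tin between -0.043 and 0.043 m and y of tweezers_mid in the frame of tin between -0.08 and 0.08 m and z of tweezers_mid in the frame of tin between 0 and 0.016 m and horizontal distance between lid_grip and tin below 0.009 m and z of lid_grip in the frame of tin between 0.056 and 0.066 m and angle between lid_grip's own z axis and vertical below 0.06 rad and angle between the y axis of lid_grip and the y axis of tin, either way round below 0.12 rad and distance of each of stored_bottle_mid, spray_bottle_mid from where it was at the start of the episode below 0.03 m and angle between each of stored_bottle_mid, spray_bottle_mid's own z axis and vertical below 0.15 rad); the robot touches nothing.
It fails at once if the small white bottle that already stands on the riser is pushed more than 30 mm (distance of stored_bottle_mid from where it was at the start of the episode above 0.03 m).
It fails at once if the spray bottle is pushed more than 30 mm (distance of spray_bottle_mid from where it was at the start of the episode above 0.03 m).
It fails at once if a bottle is tipped over (angle between any of glass_wide_mid, glass_slim_mid, white_bottle_mid, stored_bottle_mid, spray_bottle_mid's own z axis and vertical above 0.7 rad).
It also fails if it takes over 141 s, if anything falls off the work surface, if the arm or the gripper's body presses on something with over 40 N, if the wrist force passes 120 N, or if a joint passes its speed limit or range.

ROBOT

A 6-joint arm with a two-finger parallel gripper is mounted at the origin on a cart in front of the work surface, level with it; the furniture and walls round the work are solid. World frame = base frame: x ahead of the robot, y to its left, z up, the work surface at z = 0. Lengths are in m, angles in rad, forces in N, time in s.
With the tool pointing down it reaches from about 0.35 to 0.85 m from the base axis. Payload 8.1 kg.
Tool frame: the origin (TCP) lies midway between the tips of the shut fingers; the grasp point (between the pads) lies 19 mm behind it (robot.grip_point_offset is the distance from the TCP to the grasp point, in m); z points along the fingers, y is the line along which they close (so a half turn about z gives the same grasp; the last joint's range is limited). The gripper opens to 93 mm and grips with 3 to 60 N. Pads are 15 mm wide; open, the fingers measure 128 mm over their backs; the gripper's body (75 mm by 188 mm) begins 65 mm behind the grasp point.
Start: joints at [1.031, 0.13, 1.488, -0, 1.523, -0.085], TCP at [0.264, 0.539, 0.219] pointing down, gripper open.
Joint ranges: [-2.96, 2.96], [-0.89, 2.26], [0.02, 2.5], [-1.34, 4.48], [0, 2.73], [-2.66, 2.66]. Speed limits (rad/s): [2.39, 2.39, 2.79, 3.14, 3.14, 3.14].

INTERFACE

Orientations are given as a rotation vector (axis times angle).
In Python, from plant import robot, read_camera, job gives the robot as it stands.
- The arm moves only by the shell command python3 -m inch 'ROWS' [FORCE]. ROWS is JSON, one flat list of numbers, 5 for each row, row after row: the shift along the world's x, y, z in mm, then the turn about the world's z in degrees, then the opening in per cent of the stroke, from 0 (shut) to 100 (fully open). In form: [dx, dy, dz, yaw, hand, dx, dy, dz, yaw, hand, ...]. A call has 1 to 10 rows; each row is the pose to reach, as a shift and turn from the pose commanded when the call began; what a row does not reach only later rows make up. A row lasts 1/12 s, in which the tool goes at most 41.7 mm and 7.16 degrees, less where a joint would pass 70% of its speed; a pose out of reach is approached as far as the arm can. A call with a gripper value outside its range is refused whole. The fingers move at their own pace and stop on an object; FORCE is the grip in N (left out, the last holds). Time passes only in rows, so rows that repeat a pose let the fingers close. It gives the time, the measured TCP pose, the force, the opening and the grip force at its end, in the units of the state.
- robot.read_state(): the state, without advancing time (a new reading comes with each control period).
- read_camera(name): name is "side" or "top" or "wrist"; returns a dict with "image" (384x512x3 uint8, blue, green, red), "K" (3x3 intrinsics, pixels), "D" ([k1, k2, p1, p2, k3] as OpenCV has them; the pictures are not rectified), "extrinsics" (4x4, takes a point from world to camera coordinates); the wrist camera has in their place "mount" (4x4, takes a point from camera to tool coordinates, whose origin is the TCP and whose axes are the flange's). Camera axes: x right, y down, z forward; pixel columns grow to the right and rows downward; lengths in m; the calibration is good to about 2 mm. A picture is of the moment at which its call begins: read the wrist's pose just before it. There is no depth.
- job.close_job(): hands the job in; it is judged then, once.
The state is a dict: "t": time; "q": joint angles; "dq": joint speeds; "joint_torque": joint torques, N m; "tool_pos": TCP position; "orientation": TCP orientation; "force": force on the tool from outside, world axes, zero at the start; "wrist_torque": the same for the moment, N m; "opening": finger opening in m; "gripper_force": force on a finger pad.
Only numpy, scipy, OpenCV 4.12 (cv2) and the standard library are available. Lean on these libraries where they do the work, as an engineer would, in place of code of your own. Each camera call takes 0.05 s, during which the arm holds its last target. There are 200 camera calls.

## Working session

There is one attempt and no reset: what is moved stays moved. The work goes in short steps, Python scripts to look and compute and a shell command to move; the robot and the scene stay as the last step left them, time stands still between calls to the robot, and variables do not carry over. Pictures are saved under pics/ and viewed, at most 14 in all, crops included, and the job is handed in when it is done.

```bash
mkdir -p pics
cat > h.py <<'E'
import numpy as np, cv2, json
from plant import robot, read_camera, job
from scipy.spatial.transform import Rotation as R
def snap(name, fn):
    s=robot.read_state(); c=read_camera(name)
    if name=="wrist":
        T=np.eye(4);T[:3,:3]=R.from_rotvec(s["orientation"]).as_matrix();T[:3,3]=s["tool_pos"]
        E=np.linalg.inv(T@np.array(c["mount"]))
    else: E=np.array(c["extrinsics"])
    cv2.imwrite(f"pics/{fn}.png",c["image"])
    np.savez(f"pics/{fn}.npz",K=c["K"],D=c["D"],E=E)
    return c["image"]
def pix(fn,u,v,z):
    d=np.load(f"pics/{fn}.npz");p=cv2.undistortPoints(np.array([[[u,v]]],float),d["K"],d["D"])[0,0]
    E=d["E"];Rm=E[:3,:3].T;o=-Rm@E[:3,3];r=Rm@np.array([*p,1]);return o+r*(z-o[2])/r[2]
def proj(fn,P):
    d=np.load(f"pics/{fn}.npz");E=d["E"]
    return cv2.projectPoints(np.array(P,float).reshape(-1,1,3),cv2.Rodrigues(E[:3,:3])[0],E[:3,3],d["K"],d["D"])[0][:,0]
E
python3 - <<'E'
from h import *
for n in("top","side"):
    im=snap(n,n+"0"); cv2.imwrite(f"pics/{n}0b.png",cv2.resize(im,(800,600),interpolation=cv2.INTER_CUBIC))
    d=np.load(f"pics/{n}0.npz");E=d["E"];print(n,-E[:3,:3].T@E[:3,3],E[2,:3])
s=robot.read_state();print(s)
E
```

```text
top [ 0.23092159 -0.01433412  1.47191518] [ 0.20814513 -0.0089884  -0.97805665]
side [-0.10385129 -0.93745559  0.71433407] [ 0.4870501   0.70540675 -0.51495973]
{'t': 0.1, 'q': array([ 1.03061115e+00,  1.31087014e-01,  1.48917642e+00, -7.59821837e-06,
        1.52303278e+00, -8.53947329e-02]), 'dq': array([-0.0003914 , -0.00127654, -0.00172416,  0.00054357, -0.00155393,
       -0.00140826]), 'joint_torque': array([ 7.70275401e-04, -5.61336780e+01, -4.93097699e+01,  7.69509561e-02,
        2.90544739e-02, -3.67196151e-05]), 'tool_pos': array([0.26327059, 0.53856567, 0.21768823]), 'orientation': array([-7.08125089e-01, -3.06021383e+00,  2.54936025e-03]), 'force': array([-1.15203837,  0.11714634, -0.78906847]), 'wrist_torque': array([ 0.01009934, -0.02551649, -0.0133351 ]), 'gripper_force': 0.0, 'opening': 0.09252706249443388}
```

View pics/top0b.png

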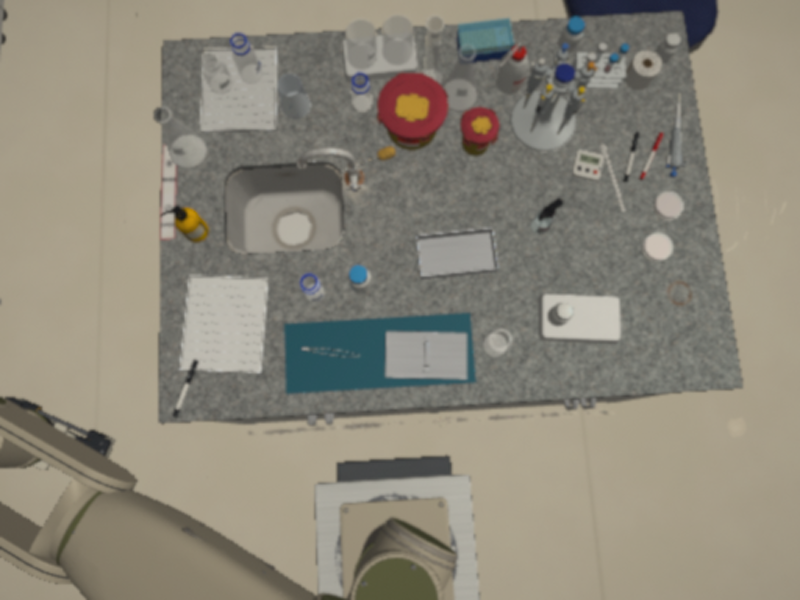

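View pics/side0b.png

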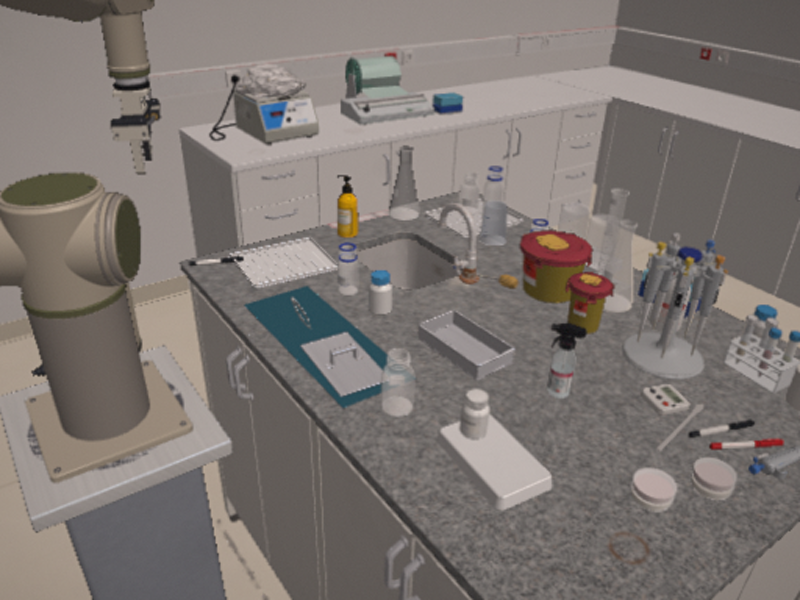

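The top view shows +x up and +y to the left. In the 800-px view, the empty tray is at (225,324), slim bottle (310,283), white bottle (359,274), wide bottle (500,340), tweezers (332,352), lid (426,355), tin (456,254), riser (581,317) and spray bottle (548,213). Next I'll convert these to positions.

Run:
```python
from h import *
f=1.5625
def P(n,z,*a):
    q=np.array([pix("top0",u/f,v/f,z)[:2] for u,v in a]); print(n,q.mean(0).round(3),q.round(3).tolist() if len(a)>1 else "")
P("tray",.011,(187,276),(268,277),(264,373),(180,370))
P("slim",.107,(310,283));P("wide",.109,(502,337));P("white",.083,(359,273))
P("tw",.005,(303,349),(362,355));P("lid",.036,(426,342),(426,367))
P("lidfl",.011,(386,332),(467,333),(467,379),(386,379))
P("tin",.034,(416,238),(493,230),(496,271),(421,277))
P("riser",.022,(544,294),(620,297),(618,340),(541,337));P("stored",.071,(564,308));P("spray",.139,(550,210))
im=cv2.imread("pics/top0.png");cv2.imwrite("pics/topc.png",cv2.resize(im[140:260,110:270],(800,600),interpolation=cv2.INTER_CUBIC))
cv2.imwrite("pics/topd.png",cv2.resize(im[140:260,250:410],(800,600),interpolation=cv2.INTER_CUBIC))
```

```text
tray [0.49  0.334] [[0.598, 0.415], [0.585, 0.24], [0.38, 0.253], [0.396, 0.429]]
slim [0.545 0.14 ] 
wide [ 0.412 -0.235] 
white [0.565 0.041] 
tw [0.416 0.109] [[0.426, 0.171], [0.406, 0.047]]
lid [ 0.395 -0.086] [[0.421, -0.088], [0.369, -0.085]]
lidfl [ 0.396 -0.088] [[0.451, -0.006], [0.438, -0.177], [0.342, -0.169], [0.352, -0.001]]
tin [ 0.606 -0.166] [[0.646, -0.082], [0.654, -0.249], [0.564, -0.247], [0.56, -0.087]]
riser [ 0.457 -0.418] [[0.51, -0.346], [0.494, -0.506], [0.403, -0.49], [0.419, -0.33]]
stored [ 0.469 -0.372] 
spray [ 0.658 -0.349]
```

View pics/topc.png

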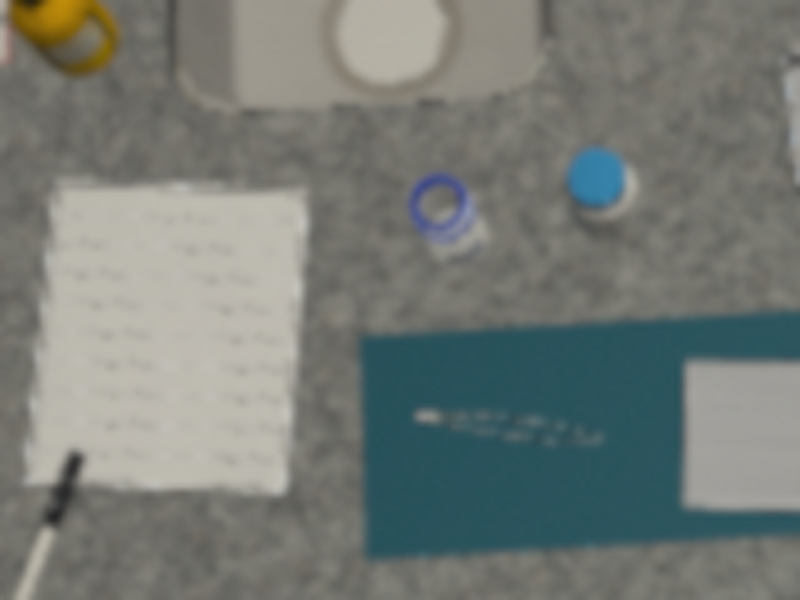

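View pics/topd.png

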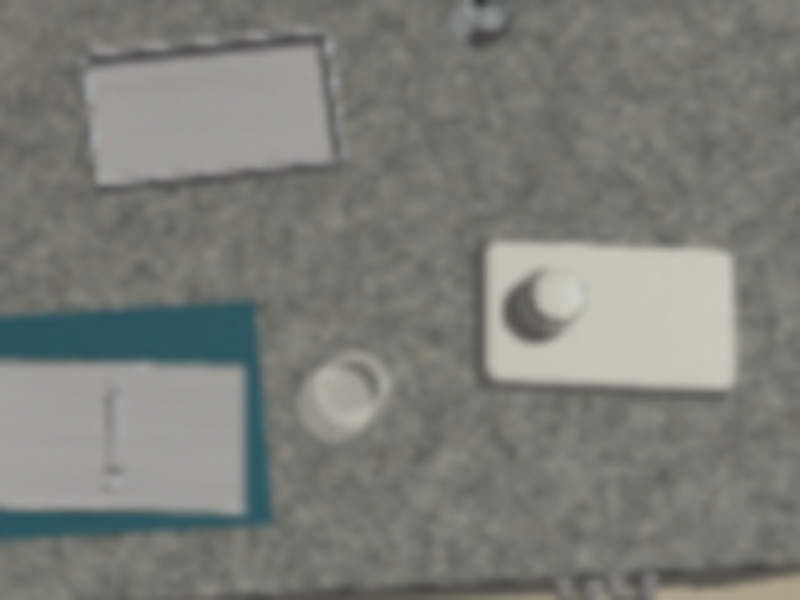

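Run:
```python
from h import *
def P(n,z,o,*a):
    q=np.array([pix("top0",u/5+o,v/5+140,z)[:2] for u,v in a]); print(n,q.mean(0).round(4),[round(float(np.degrees(np.arctan2(*(q[(i+1)%len(q)]-q[i])[::-1]))),1) for i in range(len(q))])
c,d=110,250
P("tray",.011,c,(58,187),(308,188),(288,494),(28,485))
P("slim",.107,c,(440,205));P("white",.083,c,(598,178));P("tw",.005,c,(415,414),(603,438))
P("lidflangeL",.011,c,(683,360),(683,508));P("R",.011,d,(247,367),(245,514));P("bar",.038,d,(112,390),(115,485))
P("wide",.109,d,(357,382));P("tin",.034,d,(85,62),(332,38),(340,163),(97,187))
P("riser",.022,d,(487,242),(735,250),(737,389),(489,384));P("stored",.071+.022,d,(560,295))
s=robot.read_state();print(R.from_rotvec(s["orientation"]).as_matrix().round(3).tolist(),robot.grip_point_offset)
```

```text
tray [0.4886 0.3333] [-93.7, 175.1, 84.6, -5.5]
slim [0.545  0.1409] [0.0]
white [0.5621 0.0421] [0.0]
tw [0.4163 0.1122] [-100.7, 79.3]
lidflangeL [ 0.4037 -0.0023] [176.7, -3.3]
R [ 0.3891 -0.1743] [174.5, -5.5]
bar [ 0.393  -0.0863] [177.8, -2.2]
wide [ 0.4101 -0.2347] [0.0]
tin [ 0.6062 -0.1681] [-87.7, 178.4, 92.3, 1.5]
riser [ 0.4552 -0.4202] [-95.3, 173.5, 85.4, -5.2]
stored [ 0.4594 -0.3694] [0.0]
[[-0.898, 0.439, -0.001], [0.439, 0.898, -0.001], [0.0, -0.002, -1.0]] 0.0188
```

```bash
python3 -m inch '[282,-398,0,-44,100,282,-398,0,-44,100,282,-398,0,-44,100,282,-398,0,-44,100,282,-398,0,-44,100,282,-398,0,-44,100,282,-398,0,-44,100,282,-398,0,-44,100,282,-398,0,-44,100,282,-398,0,-44,100]' 30
python3 -m inch '[0,0,0,0,100,0,0,0,0,100]'
python3 - <<'E'
from h import *
im=snap("wrist","w1");cv2.imwrite("pics/w1b.png",cv2.resize(im,(800,600)))
s=robot.read_state();print(s["t"],s["tool_pos"],s["q"].round(2),proj("w1",[[.545,.141,.107],[.545,.141,0],[.562,.042,.083]]))
E
```

```text
t: 0.93
tool_pos: [0.505, 0.1971, 0.2184]
orientation: [-1.803, -2.572, 0.0]
force: [-0.4, 0.5, 0.2]
opening: 0.093
gripper_force: 0.0
t: 1.1
tool_pos: [0.5052, 0.1969, 0.218]
orientation: [-1.809, -2.568, 0.001]
force: [-0.5, 0.3, 0.1]
opening: 0.0928
gripper_force: 0.0
1.15 [0.50440153 0.19835058 0.21810252] [ 0.28 -0.03  1.65  0.    1.52 -0.07] [[273.55656261 249.36972598]
 [268.47797328 212.12903762]
 [254.86383477 321.2770742 ]]
```

View pics/w1b.png

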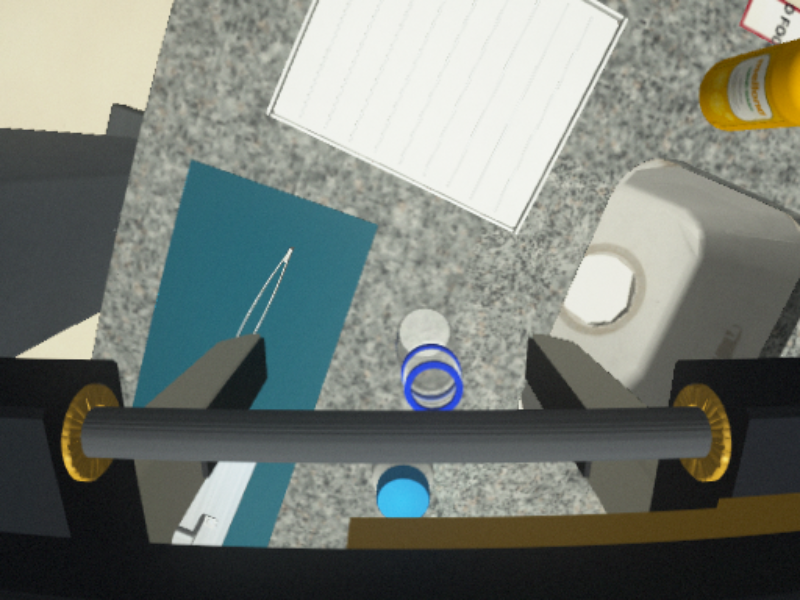

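The wrist view shows the slim bottle's ring at (433,386) and foot at (424,330), and the white cap at (403,492), all close to the predictions. I'll refine those and move.

Run:
```python
from h import *
f=1.5625
for u,v,z in[(433,386,.107),(424,330,0),(403,492,.083)]:print(pix("w1",u/f,v/f,z).round(4))
for P in[(627,17),(516,233),(269,113)]:print("tray",pix("w1",P[0]/f,P[1]/f,.011).round(4))
```

```text
[0.5473 0.1444 0.107 ]
[0.548  0.1434 0.    ]
[0.5623 0.051  0.083 ]
tray [0.6008 0.4119 0.011 ]
tray [0.5844 0.2418 0.011 ]
tray [0.3847 0.2624 0.011 ]
```

```bash
python3 -m inch '[42,-55,0,0,100,42,-55,0,0,100,42,-55,-30,0,100,42,-55,-70,0,100,42,-55,-110,0,100,42,-55,-150,0,100,42,-55,-182,0,100,42,-55,-182,0,100,42,-55,-182,0,100,42,-55,-182,0,0]' 30
python3 -m inch '[0,0,0,0,0,0,0,0,0,0,0,0,0,0,0,0,0,0,0,0,0,0,0,0,0,0,0,0,0,0]'
```

```text
t: 1.98
tool_pos: [0.5474, 0.1453, 0.0388]
orientation: [1.801, 2.573, 0.003]
force: [0.5, -0.2, -0.2]
opening: 0.0897
gripper_force: 0.0
t: 2.48
tool_pos: [0.5467, 0.144, 0.037]
orientation: [1.803, 2.572, 0.001]
force: [0.3, 0.5, -1.2]
opening: 0.0508
gripper_force: 0.0
```

```bash
python3 -m inch '[0,0,0,0,0,0,0,0,0,0,0,0,0,0,0,0,0,0,0,0,0,0,20,0,0,0,0,40,0,0]'
python3 -m inch '[-4,35,0,0,0,-6,75,0,0,0,-10,115,0,0,0,-13,150,0,0,0,-14,175,0,0,0,-14,187,0,0,0,-14,187,0,0,0,-14,187,0,0,0,-14,187,-20,0,0,-14,187,-30,0,0]'
```

```text
t: 2.98
tool_pos: [0.5444, 0.1437, 0.0749]
orientation: [-1.801, -2.57, 0.005]
force: [0.6, 0.3, -1.3]
opening: 0.0443
gripper_force: 30.0
t: 3.82
tool_pos: [0.5325, 0.3292, 0.0454]
orientation: [1.805, 2.571, -0.002]
force: [-0.5, -0.3, -3.0]
opening: 0.0444
gripper_force: 30.0
```

```bash
python3 -m inch '[0,0,-4,0,0,0,0,-6,0,0,0,0,-6,0,0,0,0,-6,0,70,0,0,-6,0,70,0,0,-6,0,70,0,0,-6,0,70,0,0,-6,0,70,0,0,10,0,70,0,0,45,0,70]'
python3 -m inch '[0,0,40,0,70,0,0,80,0,70,0,0,105,0,70,-20,-35,105,-7,60,-60,-100,105,-14,60,-80,-140,105,-21,50,-110,-180,105,-28,50,-117,-217,95,-30,50,-117,-217,70,-30,40,-117,-217,60,-30,40]'
python3 - <<'E'
from h import *
im=snap("wrist","w2");cv2.imwrite("pics/w2b.png",cv2.resize(im,(800,600)))
s=robot.read_state();print(s["t"],s["tool_pos"],proj("w2",[[.416,.112,.005],[.533,.331,.11]])*1.5625)
E
```

```text
t: 4.65
tool_pos: [0.5287, 0.3291, 0.0864]
orientation: [-1.8, -2.569, 0.014]
force: [-0.2, -0.6, -0.2]
opening: 0.0651
gripper_force: 0.0
t: 5.48
tool_pos: [0.4136, 0.1107, 0.1505]
orientation: [2.409, 2.015, -0.002]
force: [-1.3, -0.4, 0.4]
opening: 0.0391
gripper_force: 0.0
5.5333 [0.41224327 0.11101164 0.1474401 ] [[ 399.25038088  267.14752476]
 [ 599.42979332 -270.5932313 ]]
```

View pics/w2b.png

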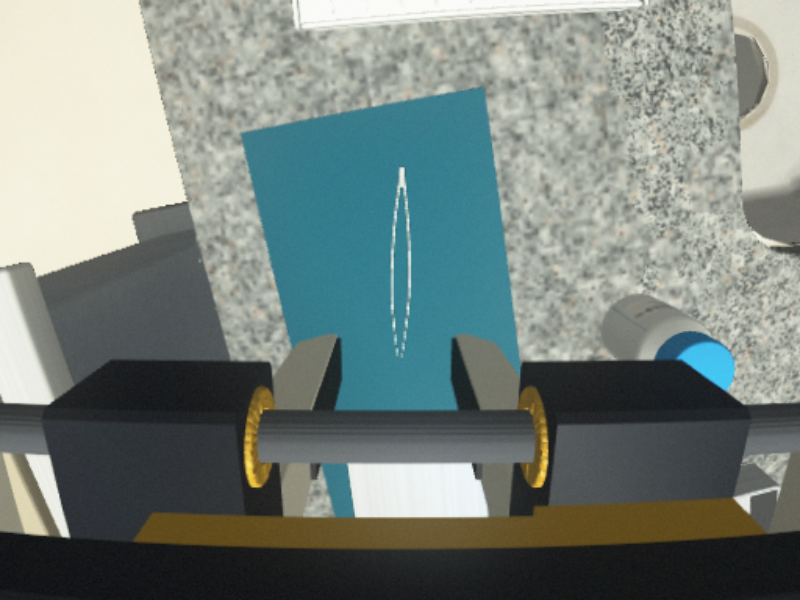

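The tweezers run from (402,168) to (399,357), lined up with the hand. The white cap is at (697,362).

Run:
```python
from h import *
f=1.5625
a=pix("w2",402/f,168/f,.006);b=pix("w2",399/f,357/f,.006);print(a.round(4),b.round(4),((a+b)/2).round(4),np.degrees(np.arctan2(*(a-b)[1::-1])))
print(pix("w2",697/f,362/f,.083).round(4))
s=robot.read_state();M=R.from_rotvec(s["orientation"]).as_matrix();print(s["tool_pos"],np.degrees(np.arctan2(M[1,1],M[0,1])))
```

```text
[0.4284 0.1723 0.006 ] [0.4053 0.0523 0.006 ] [0.4168 0.1123 0.006 ] 79.08805934764388
[0.5617 0.0519 0.083 ]
[0.41224327 0.11101164 0.1474401 ] -10.201265886570624
```

```bash
python3 -m inch '[0,0,0,0,35,0,0,0,0,35,0,0,0,0,35]'
```

```text
t: 5.78
tool_pos: [0.4167, 0.115, 0.1532]
orientation: [2.406, 2.019, 0.003]
force: [0.2, -0.0, 0.3]
opening: 0.0324
gripper_force: 0.0
```

```bash
python3 -m inch '[1,-2,-40,0,35,1,-2,-80,0,35,1,-2,-115,0,35,1,-2,-135,0,35,1,-2,-143,0,35,1,-2,-147,0,35,1,-2,-148,0,35,1,-2,-148,0,35,1,-2,-148,0,0,1,-2,-148,0,0]' 15
python3 -m inch '[0,0,0,0,0,0,0,0,0,0,0,0,0,0,0,0,0,0,0,0,0,0,0,0,0]'
python3 -m inch '[0,0,0,0,0,0,0,20,0,0,0,0,60,0,0,0,0,100,0,0,0,0,100,0,0]'
```

```text
t: 6.62
tool_pos: [0.418, 0.1123, 0.0053]
orientation: [2.406, 2.017, 0.004]
force: [-0.4, -0.0, -0.4]
opening: 0.0233
gripper_force: 0.0
t: 7.03
tool_pos: [0.4171, 0.1121, 0.0044]
orientation: [2.407, 2.018, 0.002]
force: [-0.8, -0.1, 5.7]
opening: 0.011
gripper_force: 15.0
t: 7.45
tool_pos: [0.4212, 0.1128, 0.1116]
orientation: [2.403, 2.014, 0.015]
force: [1.4, 1.1, 0.3]
opening: 0.0106
gripper_force: 15.0
```

```bash
python3 -m inch '[0,0,40,0,0,15,-30,70,3,0,35,-65,100,6,0,55,-100,106,9,0,75,-135,106,12,0,95,-170,106,12,0,115,-205,106,12,0,135,-240,106,12,0,155,-275,106,12,0,170,-305,106,12,0]'
python3 -m inch '[15,-30,0,0,0,19,-50,0,0,0,19,-57,0,0,0,19,-57,0,0,0,19,-57,0,0,0,19,-57,0,0,0]'
python3 - <<'E'
from h import *
im=snap("wrist","w3");cv2.imwrite("pics/w3b.png",cv2.resize(im,(800,600)))
s=robot.read_state();print(s["t"],s["tool_pos"],s["opening"])
E
```

```text
t: 8.28
tool_pos: [0.5872, -0.1955, 0.2089]
orientation: [2.184, 2.258, -0.0]
force: [0.5, 0.5, 0.0]
opening: 0.0102
gripper_force: 15.0
t: 8.78
tool_pos: [0.6053, -0.2485, 0.2096]
orientation: [-2.182, -2.259, -0.0]
force: [0.8, 0.1, -0.3]
opening: 0.0106
gripper_force: 15.0
8.8333 [ 0.60535957 -0.24840564  0.20985666] 0.010751490984537862
```

View pics/w3b.png

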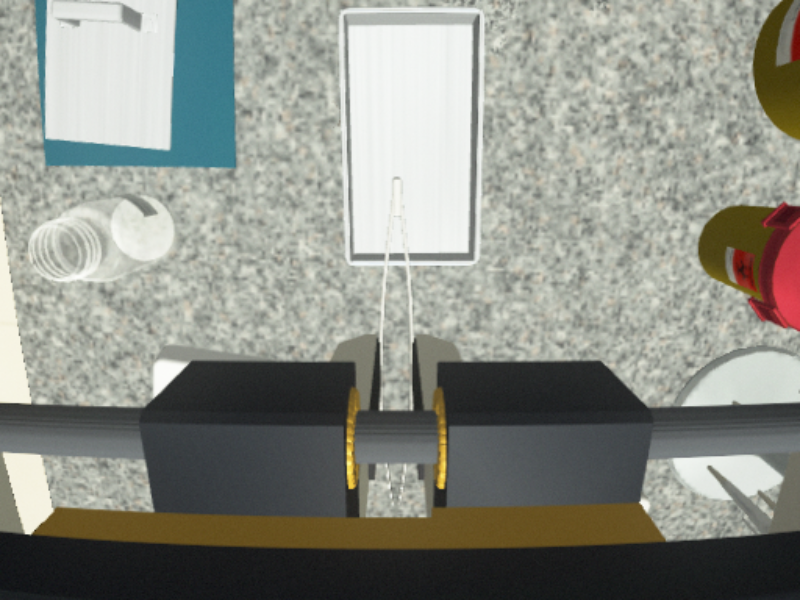

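The tin rim's corners are at (341,10), (484,10), (480,264) and (347,264), and the tweezers are held lengthwise along it. The wide bottle's foot is at (143,229) with its rim at (64,250).

Run:
```python
from h import *
f=1.5625
q=np.array([pix("w3",u/f,v/f,.034)[:2] for u,v in[(341,10),(484,10),(480,264),(347,264)]]);print(q.round(4).tolist(),q.mean(0).round(4))
for i,j in[(3,0),(2,1)]:print(np.degrees(np.arctan2(*(q[j]-q[i])[::-1])))
for u,v,z in[(143,229,0),(64,250,.109)]:print("wide",pix("w3",u/f,v/f,z).round(4))
for u,v in[(48,138),(170,150)]:print("lid end",pix("w3",u/f,v/f,.012).round(4))
```

```text
[[0.5647, -0.0874], [0.6553, -0.084], [0.6637, -0.2484], [0.5712, -0.2517]] [ 0.6137 -0.1679]
92.28416369733642
92.94958668533805
wide [ 0.4101 -0.2363  0.    ]
wide [ 0.418  -0.2333  0.109 ]
lid end [ 0.3469 -0.1687  0.012 ]
lid end [ 0.4406 -0.1769  0.012 ]
```

```bash
python3 -m inch '[7,40,0,0,0,7,75,0,0,0,7,80,-20,0,0,7,80,-60,0,0,7,80,-100,0,0,7,80,-140,0,0,7,80,-170,0,0,7,80,-190,0,0,7,80,-198,0,0,7,80,-201,0,0]'
python3 -m inch '[0,0,-1,0,0,0,0,-2,0,0,0,0,-2,0,0]'
python3 -m inch '[0,0,0,0,25,0,0,0,0,25,0,0,0,0,25,0,0,5,0,25,0,0,40,0,25,0,0,80,0,25,0,0,120,0,25,0,-35,140,0,50,0,-70,143,0,60,0,-90,143,0,60]'
python3 -m inch '[0,0,0,0,60,0,0,0,0,60,0,0,0,0,60]'
python3 - <<'E'
from h import *
im=snap("wrist","w4");cv2.imwrite("pics/w4b.png",cv2.resize(im,(800,600)))
s=robot.read_state();print(s["t"],s["tool_pos"],s["opening"])
E
```

```text
t: 9.67
tool_pos: [0.6111, -0.1684, 0.0072]
orientation: [-2.18, -2.258, 0.002]
force: [-0.4, -0.1, 0.2]
opening: 0.0102
gripper_force: 15.0
t: 9.92
tool_pos: [0.614, -0.1703, 0.0088]
orientation: [2.181, 2.257, 0.002]
force: [1.1, -0.4, -0.4]
opening: 0.0109
gripper_force: 15.0
t: 10.75
tool_pos: [0.614, -0.2637, 0.1543]
orientation: [2.179, 2.253, 0.002]
force: [0.4, 0.1, -0.2]
opening: 0.0387
gripper_force: 0.0
t: 11.0
tool_pos: [0.6122, -0.2593, 0.1494]
orientation: [-2.183, -2.258, -0.0]
force: [0.2, 0.8, -0.2]
opening: 0.0552
gripper_force: 0.0
11.05 [ 0.61225863 -0.2588605   0.14923287] 0.0555570955254964
```

View pics/w4b.png

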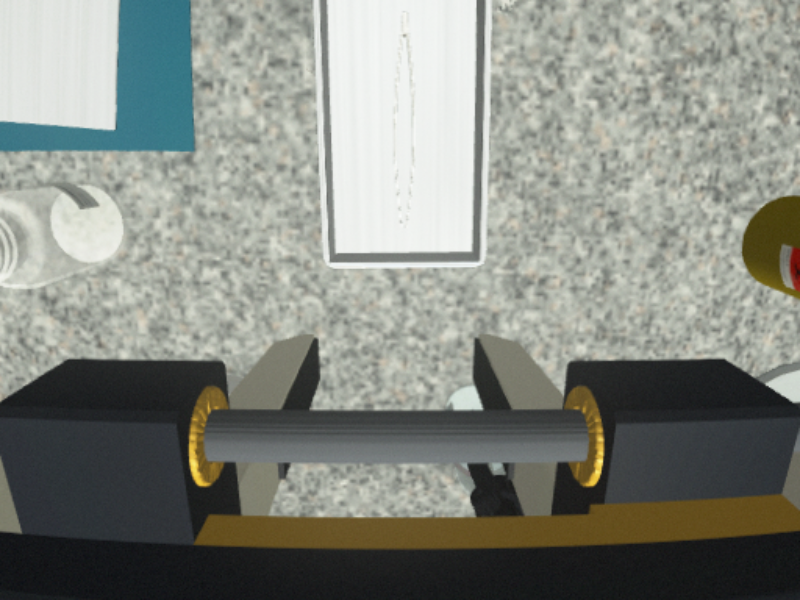

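The tweezers lie in the tin, from (404,12) to (404,226). The tin's near rim runs (325,266)–(485,264).

Run:
```python
from h import *
f=1.5625
a=pix("w4",325/f,266/f,.034);b=pix("w4",485/f,264/f,.034);print(a,b,(a+b)/2)
c=pix("w4",317/f,10/f,.034);d=pix("w4",491/f,10/f,.034);print(c,d)
m=(a+b)/2; print(m+.0825*np.array([-np.sin(np.radians(2.5)),np.cos(np.radians(2.5)),0]))
t=(pix("w4",404/f,12/f,.007)+pix("w4",404/f,226/f,.007))/2;print("tw",t)
```

```text
[ 0.5710115  -0.25167646  0.034     ] [ 0.6627243  -0.24737273  0.034     ] [ 0.6168679 -0.2495246  0.034    ]
[ 0.5658356  -0.11505521  0.034     ] [ 0.65670731 -0.11183279  0.034     ]
[ 0.6132693  -0.16710312  0.034     ]
tw [ 0.61372025 -0.16897863  0.007     ]
```

```bash
python3 -m inch '[0,0,35,0,60,-10,20,45,7,60,-25,35,45,14,60,-40,55,45,21,60,-55,75,45,28,60,-75,95,45,35,60,-95,115,45,42,60,-110,135,45,49,60,-125,155,45,56,60,-132,173,45,63,60]'
python3 -m inch '[0,0,0,7,60,0,0,0,14,60,0,0,0,20,60,0,0,0,20,60,0,0,0,20,60,0,0,0,20,60]'
python3 - <<'E'
from h import *
im=snap("wrist","w5");cv2.imwrite("pics/w5b.png",cv2.resize(im,(800,600)))
s=robot.read_state();M=R.from_rotvec(s["orientation"]).as_matrix();print(s["t"],s["tool_pos"],s["q"].round(2),np.degrees(np.arctan2(M[1,1],M[0,1])))
E
```

```text
t: 11.88
tool_pos: [0.4786, -0.0847, 0.1943]
orientation: [-0.67, -3.068, -0.0]
force: [-0.0, -0.0, -0.4]
opening: 0.0558
gripper_force: 0.0
t: 12.38
tool_pos: [0.4803, -0.0864, 0.1945]
orientation: [-0.143, -3.138, -0.0]
force: [-0.1, 0.6, -0.0]
opening: 0.056
gripper_force: 0.0
12.4333 [ 0.48035306 -0.08657477  0.19452194] [-0.28 -0.16  1.82  0.    1.48 -1.76] 84.79795768015325
```

View pics/w5b.png

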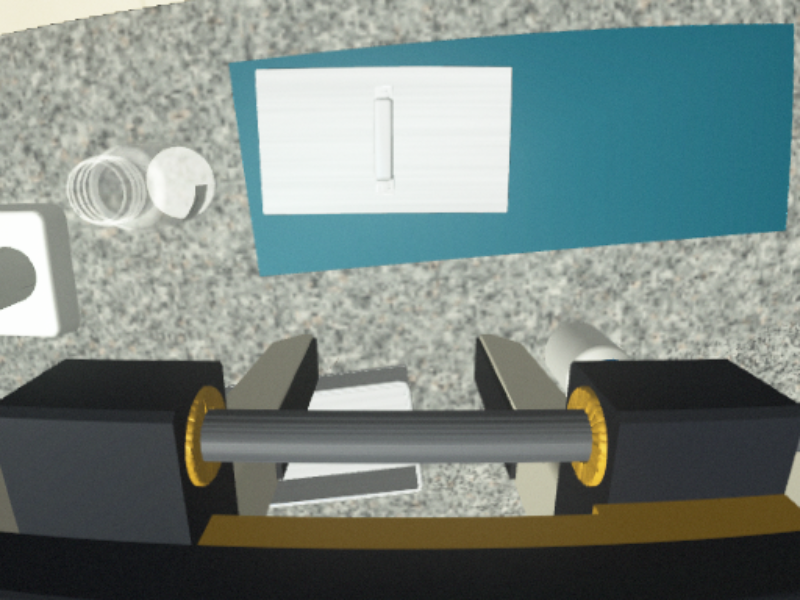

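The lid's flange corners are at (256,70), (511,68), (508,212) and (264,213). Its bar runs (383,97)–(384,181), in line with the hand.

Run:
```python
from h import *
f=1.5625
q=np.array([pix("w5",u/f,v/f,.012)[:2] for u,v in[(256,70),(511,68),(508,212),(264,213)]]);print(q.round(4).tolist(),q.mean(0).round(4))
for i,j in[(0,1),(3,2)]:print(np.degrees(np.arctan2(*(q[j]-q[i])[::-1])))
a=pix("w5",383/f,97/f,.040);b=pix("w5",384/f,181/f,.040);print(a,b,(a+b)/2)
for u,v,z in[(180,182,0),(101,189,.109)]:print("wide",pix("w5",u/f,v/f,z).round(4))
```

```text
[[0.3441, -0.167], [0.3584, 0.0007], [0.4533, -0.0059], [0.4385, -0.175]] [ 0.3986 -0.0868]
85.11588993941476
84.99869792553586
[ 0.37324809 -0.08476344  0.04      ] [ 0.42370534 -0.08897282  0.04      ] [ 0.39847672 -0.08686813  0.04      ]
wide [ 0.4112 -0.2361  0.    ]
wide [ 0.4105 -0.2315  0.109 ]
```

```bash
python3 -m inch '[-40,0,0,0,60,-78,0,0,0,60,-82,0,-20,0,60,-82,0,-60,0,60,-82,0,-100,0,60,-82,0,-135,0,60,-82,0,-160,0,60,-82,0,-172,0,60,-82,0,-174,0,60,-82,0,-174,0,0]' 50
python3 -m inch '[0,0,0,0,0,0,0,0,0,0,0,0,0,0,0,0,0,0,0,0,0,0,0,0,0,0,0,0,0,0,0,0,0,0,0,0,0,0,0,0,0,0,0,0,0]'
python3 -m inch '[0,0,10,0,0,0,0,20,0,0,0,0,30,0,0,0,0,50,0,0,0,0,80,0,0]'
```

```text
t: 13.27
tool_pos: [0.3976, -0.0867, 0.02]
orientation: [-0.141, -3.136, -0.001]
force: [-0.1, 0.0, 0.2]
opening: 0.0527
gripper_force: 0.0
t: 14.02
tool_pos: [0.3987, -0.087, 0.021]
orientation: [0.139, 3.138, -0.0]
force: [-0.3, 1.0, 4.7]
opening: 0.0108
gripper_force: 50.0
t: 14.43
tool_pos: [0.3966, -0.0863, 0.1001]
orientation: [-0.139, -3.135, -0.002]
force: [0.9, 0.3, -1.5]
opening: 0.0115
gripper_force: 50.0
```

```bash
python3 -m inch '[25,0,15,0,0,60,-5,20,0,0,95,-15,20,1,0,130,-35,20,4,0,165,-55,20,7.5,0,195,-70,20,7.5,0,212,-79,20,7.5,0,215,-80,10,7.5,0,215,-80,-10,7.5,0,215,-80,-30,7.5,0]'
python3 -m inch '[0,0,-4,0,0,0,0,-4,0,0]'
python3 - <<'E'
from h import *
c=snap("side","s2");cv2.imwrite("pics/s2b.png",cv2.resize(c[180:270,240:360],(800,600),interpolation=cv2.INTER_CUBIC))
s=robot.read_state();M=R.from_rotvec(s["orientation"]).as_matrix();print(s["t"],s["tool_pos"],np.degrees(np.arctan2(M[1,1],M[0,1])))
E
```

```text
t: 15.27
tool_pos: [0.614, -0.1671, 0.0711]
orientation: [-0.067, 3.139, -0.001]
force: [-0.3, 1.7, -1.1]
opening: 0.0113
gripper_force: 50.0
t: 15.43
tool_pos: [0.611, -0.1659, 0.0645]
orientation: [0.067, -3.136, -0.003]
force: [0.3, -0.2, -1.4]
opening: 0.0112
gripper_force: 50.0
15.4833 [ 0.61230552 -0.1663528   0.06630882] 92.45470950461379
```

View pics/s2b.png

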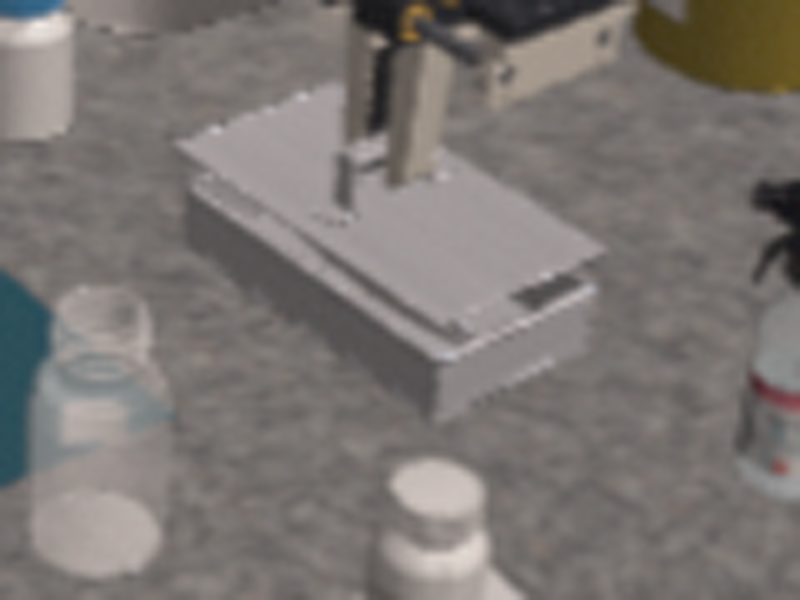

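The lid hovers level over the tin and lines up with it (tin corner (437,358), lid corner (450,330)). I'll lower it.

```bash
python3 -m inch '[0,0,-5,0,0,0,0,-9,0,0,0,0,-12,0,0,0,0,-15,0,0,0,0,-17,0,0]'
python3 -m inch '[0,0,-1,0,0,0,0,-2,0,0,0,0,-3,0,0,0,0,-4,0,0,0,0,-4,0,0]'
```

```text
t: 15.9
tool_pos: [0.6134, -0.1669, 0.0495]
orientation: [-0.067, 3.141, -0.0]
force: [-0.7, -0.3, -1.1]
opening: 0.0112
gripper_force: 50.0
t: 16.32
tool_pos: [0.6137, -0.167, 0.0471]
orientation: [-0.067, 3.14, -0.0]
force: [-4.7, 0.7, 7.8]
opening: 0.0114
gripper_force: 50.0
```

```bash
python3 -m inch '[0,0,-1,0,0,0,0,-1,0,0,0,0,-1,0,0]'
python3 -m inch '[0,0,0,0,30,0,0,0,0,30,0,0,0,0,60,0,0,0,0,60,0,0,0,0,60,0,0,0,0,60]'
python3 -m inch '[0,0,30,0,60,0,0,60,0,60,0,0,90,0,60,-30,30,95,0,80,-60,60,95,0,100,-60,60,95,0,100]'
python3 - <<'E'
from h import *
c=snap("side","s3");cv2.imwrite("pics/s3b.png",cv2.resize(c[150:270,200:360],(800,600),interpolation=cv2.INTER_CUBIC))
s=robot.read_state();print(s["t"],s["tool_pos"])
E
```

```text
t: 16.57
tool_pos: [0.614, -0.1671, 0.047]
orientation: [-0.067, 3.14, -0.001]
force: [-7.1, 2.9, 14.5]
opening: 0.0115
gripper_force: 50.0
t: 17.07
tool_pos: [0.6133, -0.167, 0.0444]
orientation: [0.067, -3.141, -0.0]
force: [0.7, -0.2, -1.4]
opening: 0.0464
gripper_force: 0.0
t: 17.57
tool_pos: [0.5478, -0.1025, 0.1373]
orientation: [0.069, -3.134, -0.005]
force: [-1.6, -0.2, -2.3]
opening: 0.0714
gripper_force: 0.0
17.6167 [ 0.54998026 -0.1041744   0.1381172 ]
```

View pics/s3b.png

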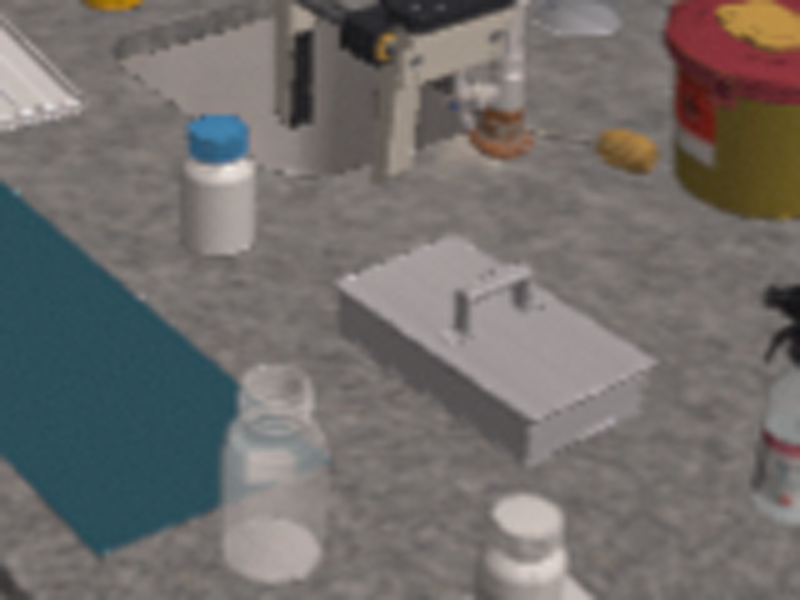

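```bash
python3 -m inch '[0,10,10,-7,100,0,25,10,-14,100,0,40,10,-21,100,3,60,10,-28,100,5,80,10,-35,100,8,100,10,-42,100,10,120,10,-49,100,12,140,10,-56,100,13,153,10,-63,100,13,153,10,-70,100]'
python3 -m inch '[0,0,0,-7,100,0,0,0,-14,100,0,0,0,-21,100,0,0,0,-22,100,0,0,-35,-22,100,0,0,-70,-22,100,0,0,-100,-22,100,0,0,-120,-22,100,0,0,-123,-22,100,0,0,-123,-22,0]' 25
python3 -m inch '[0,0,0,0,0,0,0,0,0,0,0,0,0,0,0,0,0,0,0,0,0,0,0,0,0,0,0,0,0,0,0,0,0,0,0,0,0,0,0,0]'
```

```text
t: 18.45
tool_pos: [0.5675, 0.0482, 0.1499]
orientation: [1.752, 2.607, 0.002]
force: [0.5, 0.4, -0.4]
opening: 0.0931
gripper_force: 0.0
t: 19.28
tool_pos: [0.5654, 0.0458, 0.0251]
orientation: [-2.209, -2.23, 0.004]
force: [0.3, 0.6, 1.3]
opening: 0.0896
gripper_force: 0.0
t: 19.95
tool_pos: [0.5666, 0.046, 0.0271]
orientation: [2.213, 2.23, 0.0]
force: [-1.2, -0.1, 3.5]
opening: 0.0472
gripper_force: 25.0
```

```bash
python3 -m inch '[0,0,30,0,0,0,0,70,0,0,0,0,110,0,0,-5,-25,130,0,0,-12,-62,130,0,0,-20,-100,130,0,0,-30,-138,130,-5,0,-40,-176,130,-5,0,-48,-214,130,-5,0,-55,-252,130,-5,0]'
python3 -m inch '[-8,-38,0,0,0,-16,-76,0,0,0,-24,-114,0,0,0,-32,-152,0,0,0,-40,-190,0,0,0,-48,-228,0,0,0,-56,-250,0,0,0,-58,-258,0,0,0,-58,-258,0,0,0,-58,-258,0,0,0]'
python3 - <<'E'
from h import *
im=snap("wrist","w6");cv2.imwrite("pics/w6b.png",cv2.resize(im,(800,600)))
s=robot.read_state();print(s["t"],s["tool_pos"],s["opening"])
print((proj("w6",[[.462,-.37,.093],[.455,-.419,.022],[.613,-.167,.045]])*1.5625).round())
E
```

```text
t: 20.78
tool_pos: [0.5104, -0.2075, 0.1564]
orientation: [-2.308, -2.131, 0.0]
force: [0.9, -0.4, -1.3]
opening: 0.0471
gripper_force: 25.0
t: 21.62
tool_pos: [0.4534, -0.4632, 0.156]
orientation: [-2.308, -2.13, -0.001]
force: [0.0, -0.2, -0.7]
opening: 0.047
gripper_force: 25.0
21.6667 [ 0.45383555 -0.46262283  0.15621757] 0.0467879037675337
[[ 399.  100.]
 [ 393.  202.]
 [ 650. -276.]]
```

View pics/w6b.png

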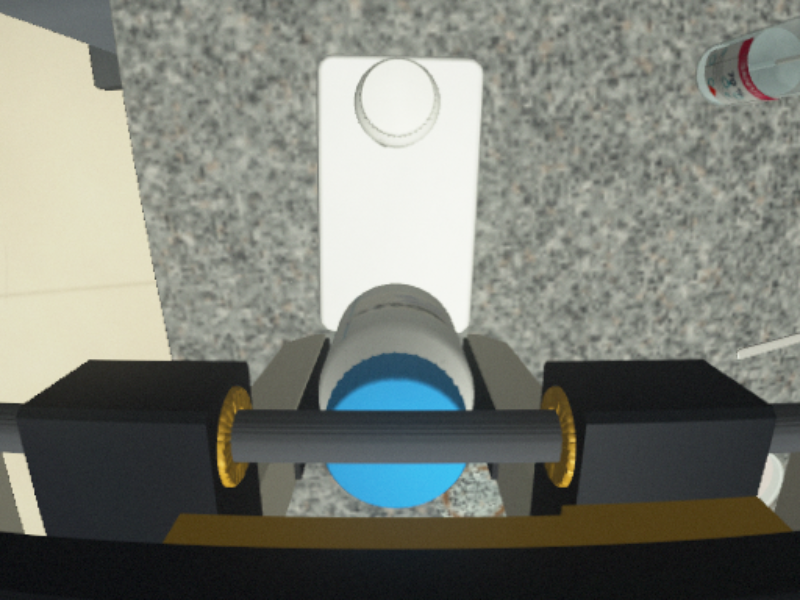

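The riser spans (319,57)–(475,332) and the stored bottle is at (398,97). The riser's centre matches the prediction, and the target is over its free half, so I'll lower the bottle.

```bash
python3 -m inch '[0,0,-30,0,0,0,0,-60,0,0,0,0,-85,0,0,0,0,-100,0,0,0,0,-105,0,0,0,0,-107,0,0,0,0,-108,0,0]'
python3 -m inch '[0,0,-1,0,0,0,0,-1,0,100,0,0,-1,0,100,0,0,-1,0,100,0,0,-1,0,100,0,0,-1,0,100,0,0,-1,0,100,0,0,30,0,100,0,0,70,0,100,0,0,110,0,100]'
```

```text
t: 22.25
tool_pos: [0.4544, -0.4626, 0.049]
orientation: [2.306, 2.133, 0.0]
force: [0.1, 0.5, 1.1]
opening: 0.0466
gripper_force: 25.0
t: 23.08
tool_pos: [0.4524, -0.4629, 0.1581]
orientation: [-2.305, -2.129, -0.0]
force: [1.2, -1.5, 1.1]
opening: 0.0929
gripper_force: 0.0
```

```bash
python3 -m inch '[-7,38,10,0,100,-14,76,10,7,100,-21,114,10,14,100,-28,152,10,21,100,-35,190,10,28,100,-41,220,10,35,100,-42,228,10,42,100,-42,228,10,45,100,-42,228,-25,45,100,-42,228,-60,45,100]'
python3 -m inch '[0,0,-30,0,100,0,0,-50,0,100,0,0,-60,0,100,0,0,-60,0,100,0,0,-60,0,0,0,0,-60,0,0,0,0,-60,0,0,0,0,-60,0,0,0,0,-60,0,0,0,0,-60,0,0]' 30
python3 -m inch '[0,0,0,0,0,0,0,0,0,0,0,0,0,0,0,0,0,0,0,0]'
```

```text
t: 23.92
tool_pos: [0.4137, -0.2372, 0.1008]
orientation: [1.312, 2.847, -0.002]
force: [0.3, -0.4, -1.1]
opening: 0.093
gripper_force: 0.0
t: 24.75
tool_pos: [0.4119, -0.2363, 0.0393]
orientation: [1.316, 2.851, -0.0]
force: [0.4, 1.1, -0.0]
opening: 0.0576
gripper_force: 0.0
t: 25.08
tool_pos: [0.4119, -0.2362, 0.0392]
orientation: [1.316, 2.852, -0.0]
force: [-0.6, 1.1, 5.8]
opening: 0.0547
gripper_force: 30.0
```

```bash
python3 -m inch '[0,0,30,0,0,0,10,60,0,0,2,45,60,0,0,4,85,60,5,0,7,125,60,10,0,10,165,60,15,0,13,205,60,20,0,16,245,60,25,0,19,285,60,30,0,22,325,60,35,0]'
python3 -m inch '[3,40,0,5,0,6,80,0,10,0,9,120,0,10,0,12,160,0,10,0,15,200,0,10,0,16,235,0,10,0,16,248,0,10,0,16,250,0,10,0,16,250,-20,10,0,16,250,-40,10,0]'
python3 -m inch '[0,0,-10,0,0,0,0,-14,0,0,0,0,-16,0,0,0,0,-16,0,0]'
```

```text
t: 25.92
tool_pos: [0.4326, 0.0909, 0.0982]
orientation: [-0.391, -3.117, 0.001]
force: [0.9, -1.2, -2.4]
opening: 0.0547
gripper_force: 30.0
t: 26.75
tool_pos: [0.4503, 0.3389, 0.059]
orientation: [0.124, 3.137, 0.001]
force: [0.0, 0.2, -2.7]
opening: 0.055
gripper_force: 30.0
t: 27.08
tool_pos: [0.4496, 0.3381, 0.0428]
orientation: [-0.126, -3.139, 0.001]
force: [-1.0, -0.2, -1.6]
opening: 0.0548
gripper_force: 30.0
```

```bash
python3 -m inch '[0,0,-1,0,0,0,0,-2,0,0,0,0,-2,0,85,0,0,-2,0,85,0,0,-2,0,85,0,0,-2,0,85,0,0,-2,0,85,0,0,-2,0,85,0,0,25,0,85,0,0,65,0,85]'
python3 -m inch '[0,0,40,0,85,0,0,80,0,85,-20,0,120,0,85,-50,0,140,0,85,-70,-30,150,0,85,-70,-60,150,0,85,-70,-90,150,0,85,-70,-120,150,0,85,-70,-120,150,0,85]'
python3 - <<'E'
from h import *
a=snap("top","t9");b=snap("side","s9")
v=np.vstack([cv2.resize(a[130:260,100:420],(738,300),interpolation=cv2.INTER_CUBIC),cv2.resize(b[120:330,130:400],(386,300),interpolation=cv2.INTER_CUBIC)[:, :].copy() if 0 else cv2.copyMakeBorder(cv2.resize(b[120:330,130:400],(386,300),interpolation=cv2.INTER_CUBIC),0,0,0,352,cv2.BORDER_CONSTANT)])
cv2.imwrite("pics/fin.png",v)
s=robot.read_state();print(s["t"],s["tool_pos"],s["force"])
E
```

```text
t: 27.92
tool_pos: [0.446, 0.3369, 0.1033]
orientation: [-0.125, -3.131, 0.009]
force: [0.8, 0.8, 0.1]
opening: 0.0793
gripper_force: 0.0
t: 28.67
tool_pos: [0.3795, 0.2155, 0.258]
orientation: [0.128, 3.138, -0.002]
force: [-0.4, 0.3, -0.8]
opening: 0.0795
gripper_force: 0.0
28.7667 [0.37965633 0.21841711 0.25791611] [ 0.08792292  0.41105011 -0.11105999]
```

View pics/fin.png

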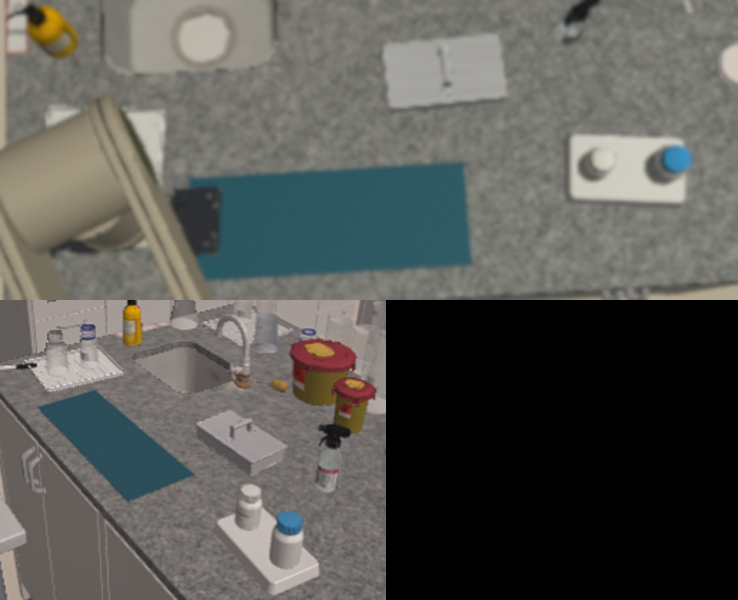

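The final view shows both glasses upright on the tray, the white bottle on the riser beside the small one, and the tin closed. As a last check I'll overlay the fully home lid and the tray and riser bounds.

Run:
```python
from h import *
b=cv2.imread("pics/s9.png");S=6
def crop(x,y,w,h):return cv2.resize(b[y:y+h,x:x+w],(w*S,h*S),interpolation=cv2.INTER_CUBIC)
def dr(im,x,y,P,c):
    q=((proj("s9",P)-[x,y]+.5)*S).astype(int);cv2.polylines(im,[q.reshape(-1,1,2)],True,c,1)
def box(cx,cy,yaw,hx,hy,z):
    a=np.radians(yaw);return [[cx+u*np.cos(a)-v*np.sin(a),cy+u*np.sin(a)+v*np.cos(a),z] for u,v in[(-hx,-hy),(hx,-hy),(hx,hy),(-hx,hy)]]
A=crop(262,190,75,62);dr(A,262,190,box(.613,-.167,2.5,.0485,.0855,.037),(0,0,255));dr(A,262,190,box(.613,-.167,2.5,.025,.006,.0655),(0,255,0))
B=crop(145,130,58,62);dr(B,145,130,box(.491,.335,-5.5,.08,.065,.003),(0,0,255))
cv2.imwrite("pics/fin2.png",np.hstack([A,B])[:, :800])
```

```text
(no output)
```

View pics/fin2.png

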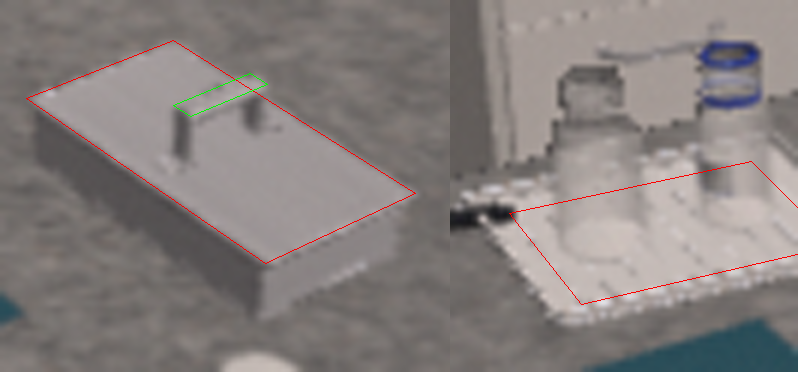

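The lid matches the overlay for fully home (outline (27,98)–(415,193), bar (175,105)–(265,85)). Both glass bottles' feet are inside the permitted area on the tray, so I'm handing the job in.

```bash
python3 -c "
from h import *
print(job.close_job())"
```

```text
the job is handed in; nothing more can be done
None
```

I handed the job in at about 29 s of the 141 s allowed: both glass bottles are on the tray, the blue-capped bottle is on the riser, and the tweezers are in the tin with its lid home; the last pictures confirm this, but no verdict came back.

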